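# Unhook the draining slide rack and seat it in the staining dish

### The job

A rack of glass slides hangs by its bail on the drain stand's safety hook. Take hold of the bail beside the hook, use the bail itself (not the gripper) to push the sprung keeper back just until it comes up against its stop, and lift the bail out past the hook's lip without straining the hook. Then, keeping the rack upright, lower it gently into the empty white staining dish until it stands flat on the bottom, let go, and leave the dish and everything else on the bench where they are.

Things in the scene. Friction and masses are not known exactly. Their poses are not given: they have to be found in the camera images.
- rack: Stainless slide rack with upright glass slides, 84 (x) x 140 (y) x 38 mm high, 0.24 to 0.39 kg. Origin: centre of its underside, which hangs 45 mm above the bench at the start. A stiff bail of 8 mm round bar stands over it in its y-z plane: legs at y = +-65 mm, straight top bar along y from -57 to +57 mm, its axis 125 mm above the underside.
- bail_mid (a point): Middle of the bail's top bar, on its axis, 125 mm above the rack's underside; the hook is within 6 mm of here along the bar. Pinch the bar firmly from above 36 to 46 mm to either side of this point, fingers closing across it (along the rack's x). The bail has up to 27 mm of free play along x in the hook.
- stand: Fixed drain stand. Origin on the bench under the hook's seat; x points from the hook's nose towards the post. Base tray x = -88 to 148, y = -85 to 85 mm, 16 mm high. The hook's rod slides in the clamp, so the whole hook, keeper included, may sit up to 12 mm nearer or farther along the stand's x than the seat, lip and keeper points say. This is not measured: find the keeper's stop by feel.
- seat (a point): Nominal point on top of the hook's level seat, 166 mm above the bench, above the stand's origin. Hook: strip 18 mm wide (y), parts to 20 mm below the seat; nose's inner face at x = -27 mm, top 24 mm above the seat. A bail lifted 45 mm above the seat can leave over the nose, to -x; move 100 mm or more to -x before it rises further or turns, as the rack is then clear of the hook.
- lip (a point): Nominal underside of the rolled edge of the nose's lip, 7 mm to +x of the seat point and 12.5 mm above it. The lip slopes back and down from the nose over the bail, so a bail pulled up too early jams under it. The bail's axis must be 11 mm or more to +x of the seat point to rise past the lip.
- keeper_front (a point): Nominal front face of the closed keeper at the bail's height, 8 mm to +x of the seat. Sprung tongue 9 mm wide, 37 mm tall above the seat, hinged 12 mm below it; tips back to +x when the bail, kept low on the seat, pushes it: about 1 N at first, 3 N nearly open (plus the bail's friction on the seat), then a firm stop, with the bail's axis 12.6 mm to +x of the seat. Over 12 N on the hook strains it.
- post_top (a point): Top of the stand's post, 12 mm thick, 201 mm high, 115 mm to +x of the seat; its clamp block, 26 x 34 mm, reaches up to 186 mm.
- dish: Loose open white plastic staining dish, 104 (x) x 160 (y) mm outside, 62 mm high, walls and floor 5 mm thick, inside 94 x 150 mm, 0.7 kg. Origin: centre of its underside. The rack stands in it with its long side along the dish's y (either way round), 5 mm of play each side, its underside then 5 mm above the dish's underside.
- reagent_bottle: Bystander: brown glass bottle, 52 mm across, 100 mm high; origin at the centre of its underside.
- beaker: Bystander: glass beaker, 56 mm across, 65 mm high; origin at the centre of its underside.
- tip_box: Bystander: pipette tip box, 82 x 112 mm, 64 mm high; origin at the centre of its underside.
- slide_box: Bystander: flat slide storage box, 92 x 167 mm, 34 mm high; origin at the centre of its underside.
- forceps: Bystander: steel forceps, about 115 mm long, 5 mm high, lying along its x; origin on the bench under its middle.
- small_dish: Bystander: small round lidded white pot, 74 mm across, 48 mm high with its knob; origin at the centre of its underside.

How it is judged:
By the outcome, as a careful person would: the job done as asked, in the order asked, and still so for the second after the job is handed in, with the robot touching nothing.
It also fails if it takes over 72 s, if anything falls off the work surface, if the arm or the gripper's body presses on something with over 40 N, if the wrist force passes 120 N, or if a joint passes its speed limit or range.

### The arm

A 7-joint arm with a two-finger parallel gripper is mounted at the origin on the work surface. World frame = base frame: x ahead of the robot, y to its left, z up, the work surface at z = 0. Lengths are in m, angles in rad, forces in N, time in s.
With the tool pointing down it reaches from about 0.425 to 0.875 m from the base axis. Payload 8.4 kg.
Tool frame: the origin (TCP) lies between the finger pads; the fingertips stand 25 mm ahead of it and the grasp point (between the pads) lies 6 mm ahead of it; z points along the fingers, y is the line along which they close (so a half turn about z gives the same grasp; the last joint's range is limited). The gripper opens to 87 mm and grips with 3 to 60 N. Pads are 19 mm wide; open, the fingers measure 117 mm over their backs; the gripper's body (75 mm by 190 mm) begins 51 mm behind the grasp point.
Start: joints at [1.084, 0.333, 0.04, 1.465, -0.013, 1.343, -0.059], TCP at [0.246, -0.602, 0.248] pointing down, gripper open.
Joint ranges: [-2.58, 2.58], [-0.38, 2.09], [-1.3, 1.39], [0.25, 2.4], [-1.5, 4.64], [0.08, 2.09], [-2.65, 2.65]. Speed limits (rad/s): [2.22, 2.22, 2.79, 2.79, 3.14, 3.14, 3.14].

### API

Orientations are given as a unit quaternion [w, x, y, z].
In Python, from bench import robot gives the robot as it stands.
- The arm moves only by the tool servo_tool, never from a script. Its arguments are lists of equal length, an entry for each row: "travel": the shift along the tool's x, y, z in cm, a list of three; "twist": the turn, a rotation vector about the tool's x, y, z in degrees, a list of three; "gripper": the opening, from 0 (shut) to 1 (fully open). A call has 1 to 8 rows; each row shifts and turns the commanded pose from where the row before left it, along the tool's axes as they then stand; what a row does not reach is not made up. A row lasts 1/8 s, in which the tool goes at most 62.5 mm and 10.7 degrees, less where a joint would pass 70% of its speed; a pose out of reach is approached as far as the arm can. A call is refused whole if a number of a shift passes 6.25 or a number of a turn 10.7, either way. A call with a gripper value outside its range is refused whole. The fingers move at their own pace and stop on an object; the grip force is fixed at half the most. Time passes only in rows, so rows that do not move let the fingers close. It gives the time, the measured TCP pose, the force, the opening and the grip force at its end, in the units of the state.
- robot.observe(): the state, without advancing time (a new reading comes with each control period).
- robot.read_camera(name): name is "side" or "top"; returns a dict with "image" (400x640x3 uint8, blue, green, red), "fx", "fy", "cx", "cy" (pixels), "position" and "attitude" of the camera in the world. Camera axes: x right, y up, looking along -z (the intrinsics and any distortion apply to the point x, -y, -z); pixel columns grow to the right and rows downward; lengths in m; the calibration is good to about 2 mm. A picture is of the moment at which its call begins. There is no depth.
- robot.close_job(): hands the job in; it is judged then, once.
The state is a dict: "time_s": time; "joints": joint angles; "qd": joint speeds; "joint_efforts": joint torques, N m; "position": TCP position; "tcp_rot": TCP orientation; "ft_force": force on the tool from outside, world axes, zero at the start; "torque": the same for the moment, N m; "opening": finger opening in m; "gripper_force": force on a finger pad.
Only numpy, scipy, OpenCV 4.12 (cv2) and the standard library are available. Lean on these libraries where they do the work, as an engineer would, in place of code of your own. Each camera call takes 0.05 s, during which the arm holds its last target. There are 200 camera calls.

## Working session

There is one attempt and no reset: what is moved stays moved. The work goes in short steps, Python scripts to look and compute and a tool call to move; the robot and the scene stay as the last step left them, time stands still between calls to the robot, and variables do not carry over. Pictures are saved under pics/ and viewed, at most 10 in all, crops included, and the job is handed in when it is done.

Besides the shell and the picture viewer there is one more tool, called after "Call:" by a JSON object that holds its "method" and its "body", one argument or row to a line. servo_tool: Moves the arm, as the interface text tells. Its arguments: {"type":"object","properties":{"travel":{"type":"array","items":{"type":"array","items":{"type":"number"}}},"twist":{"type":"array","items":{"type":"array","items":{"type":"number"}}},"gripper":{"type":"array","items":{"type":"number"}}},"required":["travel","twist","gripper"]}

```bash
ls; mkdir -p pics; python3 - <<'E'
from bench import robot
import cv2,numpy as np,pickle
s=robot.observe();print({k:np.round(v,3).tolist() for k,v in s.items()})
d={}
for n in("side","top"):
    c=robot.read_camera(n);d[n]=c;cv2.imwrite(f"pics/{n}0.png",c["image"]);print(n,{k:v for k,v in c.items() if k!="image"})
pickle.dump(d,open("c0.pkl","wb"))
E
```

```text
pics
{'time_s': 0.0, 'joints': [1.084, 0.334, 0.04, 1.466, -0.013, 1.343, -0.058], 'qd': [0.001, -0.002, -0.001, 0.002, -0.0, 0.001, -0.0], 'joint_efforts': [-0.0, -65.636, 1.335, -40.38, -0.06, 0.045, 0.0], 'position': [0.246, -0.601, 0.247], 'tcp_rot': [-0.001, 0.981, 0.193, -0.0], 'ft_force': [0.069, 0.407, -0.175], 'torque': [0.003, 0.009, 0.04], 'gripper_force': 0.0, 'opening': 0.087}
side {'fx': 399.367698973481, 'fy': 399.367698973481, 'cx': 318.11459646034615, 'cy': 191.97410283283483, 'position': array([-0.12945437,  0.73636695,  0.93994431]), 'attitude': array([-0.27727202, -0.14886829,  0.41594844,  0.85319714])}
top {'fx': 394.45276243518816, 'fy': 394.45276243518816, 'cx': 310.3537031799373, 'cy': 196.54130226787015, 'position': array([ 0.28551493, -0.08673062,  1.13578627]), 'attitude': array([-0.69179722, -0.06910533,  0.07424829,  0.71493234])}
```

View pics/side0.png

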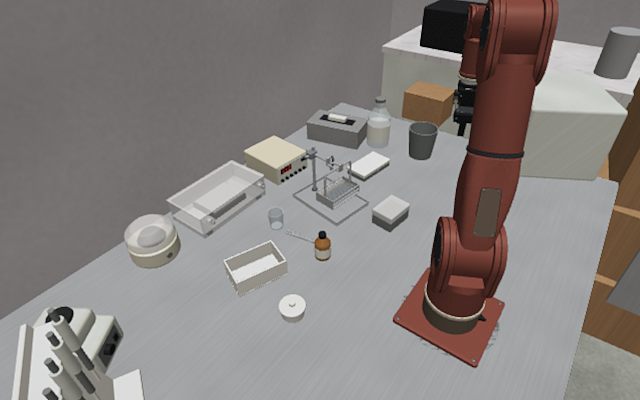

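View pics/top0.png

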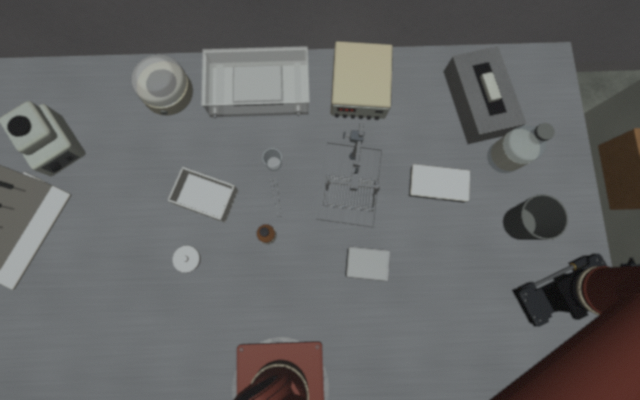

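The side view shows the stand at about (335,190), the dish at about (255,268) and the bottle at (322,247). In the top view the stand is at about (350,185), with the post on the far (+x) side at (357,135), and the dish is at about (202,194). Next I'll zoom in on both.

```bash
cat > h.py <<'E'
import numpy as np,cv2,pickle
from scipy.spatial.transform import Rotation as R
def rot(q): return R.from_quat(np.roll(q,-1)).as_matrix()
def ray(c,p):
    d=np.array([(p[0]-c["cx"])/c["fx"],-(p[1]-c["cy"])/c["fy"],-1.]);return np.array(c["position"]),rot(c["attitude"])@d
def plane(c,p,z):
    o,d=ray(c,p);return o+d*(z-o[2])/d[2]
def proj(c,X):
    v=rot(c["attitude"]).T@(np.array(X)-c["position"]);return np.array([c["cx"]-c["fx"]*v[0]/v[2],c["cy"]+c["fy"]*v[1]/v[2]])
def tri(c1,p1,c2,p2):
    a,u=ray(c1,p1);b,v=ray(c2,p2);s=np.linalg.lstsq(np.c_[u,-v],b-a,rcond=None)[0]
    return (a+u*s[0]+b+v*s[1])/2,np.linalg.norm(a+u*s[0]-b-v*s[1])
def crop(img,x,y,w,h,k,f):
    o=cv2.resize(img[y:y+h,x:x+w],None,fx=k,fy=k,interpolation=cv2.INTER_CUBIC);cv2.imwrite(f,cv2.convertScaleAbs(o,alpha=1.3))
E
python3 - <<'E'
from h import *
d=pickle.load(open("c0.pkl","rb"));t,s=d["top"],d["side"]
crop(t["image"],310,120,80,112,5,"pics/t1.png");crop(s["image"],285,140,100,80,7,"pics/s1.png")
a=cv2.imread("pics/t1.png");b=cv2.imread("pics/s1.png");print(a.shape,b.shape)
for n,c,box in(("top",t,(160,160,245,225)),("side",s,(218,238,295,298))):
    x0,y0,x1,y1=box;im=c["image"][y0:y1,x0:x1]
    hsv=cv2.cvtColor(im,cv2.COLOR_BGR2HSV);print(n,np.median(hsv.reshape(-1,3),0),np.percentile(hsv[...,2],[5,50,95]),np.percentile(hsv[...,1],[5,50,95]))
E
```

```text
(560, 400, 3) (560, 700, 3)
top [ 96.  11. 118.] [ 92. 118. 173.] [ 4. 11. 13.]
side [ 90.   5. 165.] [142. 165. 222.] [ 1.  5. 21.]
```

View pics/t1.png

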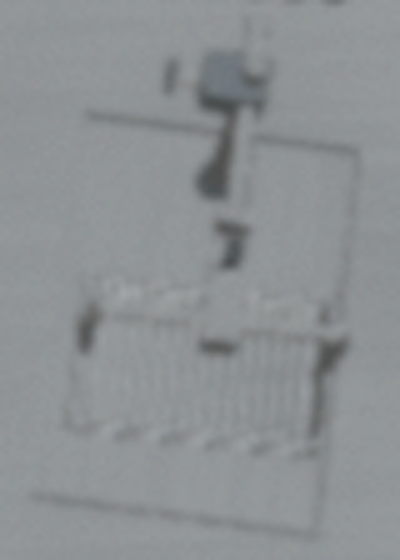

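View pics/s1.png

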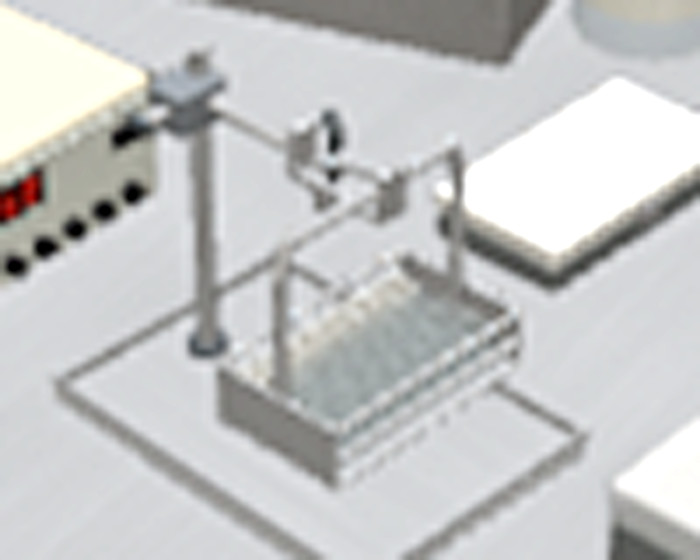

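The top crop shows the bail bar from (85,315) to (342,333), with the nose at (218,347), the clamp at (225,80), and the tray corners at (88,115), (357,150), (317,535) and (32,495). In the side crop the bail runs from (283,250) to (453,152), the nose is at (390,195) and the post clamp is at (190,90). Now to triangulate these and find the dish.

```bash
cat > m.py <<'E'
from h import *
d=pickle.load(open("c0.pkl","rb"));t,s=d["top"],d["side"]
T=lambda x,y:((x+.5)/5+310-.5,(y+.5)/5+120-.5); S=lambda x,y:((x+.5)/7+285-.5,(y+.5)/7+140-.5)
for n,a,b in(("bail+y",(87,315),(283,252)),("bail-y",(342,334),(453,152)),("clamp",(222,80),(190,85))):
    p,e=tri(t,T(*a),s,S(*b));print(n,p.round(4),e.round(4))
C=np.array([plane(t,T(*a),.016) for a in((88,115),(357,150),(317,535),(32,495))]);print("tray",C.round(4),C.mean(0).round(4))
for i in range(4):e=C[(i+1)%4]-C[i];print(np.linalg.norm(e).round(4),np.degrees(np.arctan2(e[1],e[0])).round(1))
sc=proj(s,[0,0,0])
Cs=np.array([plane(s,S(*a),.016) for a in((60,385),(583,440))]);print("side tray BL, FR",Cs.round(4))
for n,c,(x0,y0,x1,y1) in(("top",t,(160,160,245,225)),("side",s,(218,238,295,298))):
    g=cv2.cvtColor(c["image"],cv2.COLOR_BGR2GRAY)[y0:y1,x0:x1]
    m=(cv2.absdiff(g,np.full_like(g,int(np.median(g))))>22).astype(np.uint8)
    m=cv2.morphologyEx(m,cv2.MORPH_CLOSE,np.ones((3,3)))
    k=max(cv2.findContours(m,cv2.RETR_EXTERNAL,cv2.CHAIN_APPROX_NONE)[0],key=cv2.contourArea)
    h=cv2.convexHull(k);q=cv2.approxPolyN(h,4 if n=="top" else 6).reshape(-1,2)+[x0,y0];print(n,q.tolist(),cv2.minAreaRect(h+[x0,y0]))
v=np.hstack([cv2.resize(t["image"][160:225,160:245],(595,455),interpolation=2)]);v2=cv2.resize(s["image"][238:298,218:295],(539,420),interpolation=2)
o=np.zeros((455,1140,3),np.uint8);o[:,:595]=v;o[:420,600:1139]=v2
cv2.imwrite("pics/d1.png",cv2.resize(o,(800,int(455*800/1140))))
E
python3 m.py
```

```text
bail+y [ 0.518  -0.1406  0.1702] 0.0015
bail-y [ 0.5058 -0.27    0.1618] 0.0017
clamp [ 0.6324 -0.2144  0.1862] 0.0061
tray [[ 0.6785 -0.1545  0.016 ]
 [ 0.6515 -0.3135  0.016 ]
 [ 0.4225 -0.2747  0.016 ]
 [ 0.4509 -0.1128  0.016 ]] [ 0.5509 -0.2139  0.016 ]
0.1613 -99.6
0.2323 170.4
0.1643 80.1
0.2314 -10.4
side tray BL, FR [[ 0.6728 -0.1473  0.016 ]
 [ 0.4186 -0.2681  0.016 ]]
top [[239, 186], [225, 221], [167, 200], [182, 166]] ((202.9379425048828, 193.2956085205078), (62.11180114746094, 37.164554595947266), 19.98310661315918)
side [[285, 258], [285, 262], [236, 291], [226, 274], [222, 260], [271, 239]] ((252.95217895507812, 261.6019287109375), (33.35588455200195, 58.42814254760742), 60.12400436401367)
```

View pics/d1.png

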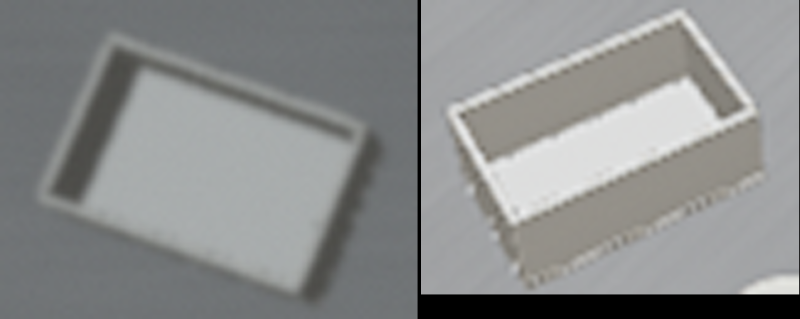

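Rim corners of the dish in the montage: top view (112,33), (368,123), (303,295), (40,203); side view, far (683,10), right (757,110), near (517,220), left (449,110).

```bash
cat >> h.py <<'E'
def tool(v,obs):  # world shift (m) -> tool cm
    return 100*rot(obs["tcp_rot"]).T@np.array(v)
def yaw(obs): # world angle of tool y, deg
    m=rot(obs["tcp_rot"]);return np.degrees(np.arctan2(m[1,1],m[0,1]))
E
python3 - <<'E'
from h import *
from bench import robot
d=pickle.load(open("c0.pkl","rb"));t,s=d["top"],d["side"]
k=.7018*7
T=lambda x,y:((x+.5)/k+160-.5,(y+.5)/k+160-.5); S=lambda x,y:((x/.7018-600+.5)/7+218-.5,(y+.5)/k+238-.5)
tt=[(112,33),(368,123),(303,295),(40,203)]; ss=[(683,10),(757,110),(517,220),(449,110)]
# orders: top TL=+x+y , TR=+x-y, BR, BL ; side far=+x-y, right=-x-y, near=-x+y, left=+x+y
ss=[ss[3],ss[0],ss[1],ss[2]]
P=[];
for a,b in zip(tt,ss):
    p,e=tri(t,T(*a),s,S(*b));P.append(p);print(p.round(4),e.round(4),plane(t,T(*a),.062).round(4)[:2],plane(s,S(*b),.062).round(4)[:2])
P=np.array(P);print("c",P.mean(0));l=(P[0]-P[1]+P[3]-P[2])/2;w=(P[0]-P[3]+P[1]-P[2])/2
print(np.linalg.norm(l),np.linalg.norm(w),np.degrees(np.arctan2(l[1],l[0])),np.degrees(np.arctan2(w[1],w[0])))
T=lambda x,y:((x+.5)/5+310-.5,(y+.5)/5+120-.5); S=lambda x,y:((x+.5)/7+285-.5,(y+.5)/7+140-.5)
for a,b in(((87,315),(283,252)),((342,334),(453,152))): print("bail",plane(t,T(*a),.17).round(4),plane(s,S(*b),.17).round(4))
print("nose",tri(t,T(218,347),s,S(390,195)))
o=robot.observe();print(yaw(o),tool([.27,.36,0.01],o))
E
```

```text
[0.6051 0.2598 0.0594] 0.0018 [0.6052 0.2595] [0.6019 0.2609]
[0.5472 0.1125 0.0589] 0.002 [0.5473 0.1124] [0.5437 0.1144]
[0.4512 0.1495 0.058 ] 0.0019 [0.4497 0.1481] [0.4495 0.1525]
[0.5068 0.2967 0.0621] 0.0003 [0.5069 0.2968] [0.5067 0.2966]
c [0.52755594 0.20460493 0.05959505]
0.1578158504966793 0.10398217484580045 68.91114422455028 -20.83925280712581
bail [ 0.5187 -0.1402  0.17  ] [ 0.5174 -0.141   0.17  ]
bail [ 0.5048 -0.268   0.17  ] [ 0.4983 -0.2596  0.17  ]
nose (array([ 0.49915398, -0.20476027,  0.17429413]), np.float64(6.703738777358859e-05))
-67.78407752267898 [ 38.60710237 -23.12030612  -0.97112912]
```

Call:
{"method": "servo_tool", "body": {
  "travel": [
    [4.7, -2.9, -0.3],
    [4.7, -2.9, -0.3],
    [4.7, -2.9, -0.3],
    [4.7, -2.9, -0.3],
    [4.7, -2.9, -0.3],
    [4.7, -2.9, -0.3],
    [4.7, -2.9, -0.3],
    [4.7, -2.8, -0.3]
  ],
  "twist": [
    [0, 0, 0],
    [0, 0, 0],
    [0, 0, 0],
    [0, 0, 0],
    [0, 0, 0],
    [0, 0, 0],
    [0, 0, 0],
    [0, 0, 0]
  ],
  "gripper": [1, 1, 1, 1, 1, 1, 1, 1]
}}

```text
time_s: 1.1
position: [0.5071, -0.2441, 0.2714]
tcp_rot: [-0.0, 0.981, 0.193, -0.0]
ft_force: [0.9, -0.2, -0.7]
opening: 0.0871
gripper_force: 0.0
```

Call:
{"method": "servo_tool", "body": {
  "travel": [
    [0, 0, 0],
    [0, 0, 0],
    [0, 0, 0],
    [0, 0, 0],
    [0, 0, 0],
    [0, 0, 0],
    [0, 0, 0],
    [0, 0, 0]
  ],
  "twist": [
    [0, 0, -10],
    [0, 0, -10],
    [0, 0, -10],
    [0, 0, -10],
    [0, 0, -10],
    [0, 0, -10.7],
    [0, 0, 0],
    [0, 0, 0]
  ],
  "gripper": [1, 1, 1, 1, 1, 1, 1, 1]
}}

```text
time_s: 2.1
position: [0.5064, -0.2457, 0.2714]
tcp_rot: [-0.0, 0.751, 0.66, -0.0]
ft_force: [1.1, -0.4, -0.1]
opening: 0.0867
gripper_force: 0.0
```

```bash
cat > st.py <<'E'
from h import *
from bench import robot
import sys
o=robot.observe();m=rot(o["tcp_rot"])
print(round(o["time_s"],2),o["position"].round(4) if hasattr(o["position"],"round") else o["position"],"yaw",yaw(o).round(2),"z",m[:,2].round(4),"F",np.round(o["ft_force"],2),"M",np.round(o["torque"],3),o["opening"],o["gripper_force"])
if len(sys.argv)>1:
    g=np.array([float(a) for a in sys.argv[1:4]]);print("tool cm",tool(g-o["position"],o).round(3))
E
python3 st.py .507 -.245 .27
```

```text
2.1 [ 0.5064 -0.2457  0.2714] yaw -7.33 z [-3.e-04  2.e-04 -1.e+00] F [ 1.14 -0.39 -0.06] M [ 0.013 -0.022 -0.01 ] 0.0867486257508034 0.0
tool cm [0.081 0.049 0.136]
```

Call:
{"method": "servo_tool", "body": {
  "travel": [
    [0, 0, 1.2],
    [0, 0, 1.2],
    [0, 0, 1.2],
    [0, 0, 1.2],
    [0, 0, 1.2],
    [0, 0, 1.2],
    [0, 0, 1.2],
    [0, 0, 1.1]
  ],
  "twist": [
    [0, 0, 0],
    [0, 0, 0],
    [0, 0, 0],
    [0, 0, 0],
    [0, 0, 0],
    [0, 0, 0],
    [0, 0, 0],
    [0, 0, 0]
  ],
  "gripper": [1, 1, 1, 1, 1, 1, 1, 1]
}}

```text
time_s: 3.1
position: [0.5065, -0.2457, 0.1758]
tcp_rot: [-0.0, 0.749, 0.662, -0.0]
ft_force: [0.4, 0.3, 0.4]
opening: 0.0871
gripper_force: 0.0
```

```bash
python3 st.py;python3 - <<'E'
from h import *
from bench import robot
t=robot.read_camera("top");s=robot.read_camera("side")
crop(s["image"],285,130,100,80,7,"pics/s2.png")
E
```

```text
3.1 [ 0.5065 -0.2457  0.1758] yaw -7.08 z [-1.e-04  1.e-04 -1.e+00] F [0.38 0.28 0.36] M [-0.045 -0.031  0.014] 0.08707910445059983 0.0
```

View pics/s2.png

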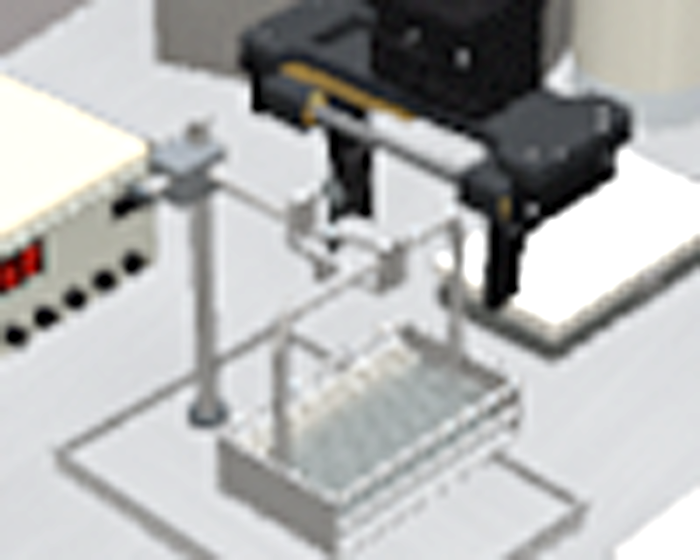

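The fingers straddle the bar between the nose (390,262) and the -y leg (455,220). Closing now.

Call:
{"method": "servo_tool", "body": {
  "travel": [
    [0, 0, 0],
    [0, 0, 0],
    [0, 0, 0],
    [0, 0, 0],
    [0, 0, 0],
    [0, 0, 0],
    [0, 0, 0],
    [0, 0, 0]
  ],
  "twist": [
    [0, 0, 0],
    [0, 0, 0],
    [0, 0, 0],
    [0, 0, 0],
    [0, 0, 0],
    [0, 0, 0],
    [0, 0, 0],
    [0, 0, 0]
  ],
  "gripper": [0.6, 0.4, 0.25, 0.15, 0.05, 0, 0, 0]
}}

```text
time_s: 4.2
position: [0.5065, -0.2457, 0.1765]
tcp_rot: [-0.0, 0.749, 0.662, -0.0]
ft_force: [-0.5, 0.4, -0.5]
opening: 0.0148
gripper_force: 0.0
```

```bash
python3 st.py
```

```text
4.2 [ 0.5065 -0.2457  0.1765] yaw -7.08 z [-1.e-04  1.e-04 -1.e+00] F [-0.55  0.37 -0.51] M [-0.032 -0.081 -0.016] 0.014841173526684804 0.0
```

Call:
{"method": "servo_tool", "body": {
  "travel": [
    [0, 0, 0],
    [0, 0, 0],
    [0, 0, 0],
    [0, 0, 0]
  ],
  "twist": [
    [0, 0, 0],
    [0, 0, 0],
    [0, 0, 0],
    [0, 0, 0]
  ],
  "gripper": [0, 0, 0, 0]
}}

```text
time_s: 4.7
position: [0.5066, -0.2457, 0.1766]
tcp_rot: [0.0, 0.749, 0.662, 0.0]
ft_force: [0.6, 0.3, -0.2]
opening: 0.0066
gripper_force: 29.9
```

```bash
python3 st.py; sleep 0; python3 st.py
```

```text
4.7 [ 0.5066 -0.2457  0.1766] yaw -7.08 z [ 2.e-04  0.e+00 -1.e+00] F [ 0.62  0.27 -0.17] M [-0.058 -0.25  -0.106] 0.0066039456450325594 29.942824244499207
4.7 [ 0.5066 -0.2457  0.1766] yaw -7.08 z [ 2.e-04  0.e+00 -1.e+00] F [ 0.62  0.27 -0.17] M [-0.058 -0.25  -0.106] 0.0066039456450325594 29.942824244499207
```

Call:
{"method": "servo_tool", "body": {
  "travel": [
    [-0.005, 0.1, 0],
    [-0.005, 0.1, 0],
    [-0.005, 0.1, 0],
    [-0.005, 0.1, 0],
    [0, 0, 0],
    [0, 0, 0]
  ],
  "twist": [
    [0, 0, 0],
    [0, 0, 0],
    [0, 0, 0],
    [0, 0, 0],
    [0, 0, 0],
    [0, 0, 0]
  ],
  "gripper": [0, 0, 0, 0, 0, 0]
}}

```text
time_s: 5.45
position: [0.5105, -0.2464, 0.1766]
tcp_rot: [0.0, 0.749, 0.662, 0.0]
ft_force: [-0.5, 0.7, -1.2]
opening: 0.0071
gripper_force: 30.0
```

Call:
{"method": "servo_tool", "body": {
  "travel": [
    [-0.005, 0.1, 0],
    [-0.005, 0.1, 0],
    [0, 0, 0],
    [0, 0, 0]
  ],
  "twist": [
    [0, 0, 0],
    [0, 0, 0],
    [0, 0, 0],
    [0, 0, 0]
  ],
  "gripper": [0, 0, 0, 0]
}}

```text
time_s: 5.95
position: [0.5125, -0.2467, 0.1766]
tcp_rot: [0.0, 0.749, 0.662, 0.0]
ft_force: [-0.3, 0.0, -0.2]
opening: 0.0069
gripper_force: 30.0
```

```bash
python3 st.py
```

```text
5.95 [ 0.5125 -0.2467  0.1766] yaw -7.08 z [ 2.e-04  0.e+00 -1.e+00] F [-0.25  0.01 -0.19] M [-0.049  0.062  0.059] 0.006895364104504791 29.99323457479477
```

Call:
{"method": "servo_tool", "body": {
  "travel": [
    [-0.005, 0.1, 0],
    [-0.005, 0.1, 0],
    [0, 0, 0],
    [0, 0, 0]
  ],
  "twist": [
    [0, 0, 0],
    [0, 0, 0],
    [0, 0, 0],
    [0, 0, 0]
  ],
  "gripper": [0, 0, 0, 0]
}}

```text
time_s: 6.45
position: [0.5145, -0.2471, 0.1766]
tcp_rot: [0.0, 0.749, 0.662, 0.0]
ft_force: [-1.0, 1.0, -0.1]
opening: 0.007
gripper_force: 30.0
```

Call:
{"method": "servo_tool", "body": {
  "travel": [
    [-0.005, 0.1, 0],
    [-0.005, 0.1, 0],
    [0, 0, 0],
    [0, 0, 0]
  ],
  "twist": [
    [0, 0, 0],
    [0, 0, 0],
    [0, 0, 0],
    [0, 0, 0]
  ],
  "gripper": [0, 0, 0, 0]
}}

```text
time_s: 6.95
position: [0.5165, -0.2474, 0.1766]
tcp_rot: [0.0, 0.749, 0.662, 0.0]
ft_force: [0.1, -0.2, 0.6]
opening: 0.0067
gripper_force: 30.0
```

Call:
{"method": "servo_tool", "body": {
  "travel": [
    [-0.005, 0.1, 0],
    [-0.005, 0.1, 0],
    [-0.005, 0.1, 0],
    [0, 0, 0],
    [0, 0, 0]
  ],
  "twist": [
    [0, 0, 0],
    [0, 0, 0],
    [0, 0, 0],
    [0, 0, 0],
    [0, 0, 0]
  ],
  "gripper": [0, 0, 0, 0, 0]
}}

```text
time_s: 7.58
position: [0.5195, -0.2479, 0.1766]
tcp_rot: [0.0, 0.749, 0.662, 0.0]
ft_force: [-0.9, -0.3, -0.3]
opening: 0.007
gripper_force: 30.0
```

```bash
python3 st.py
```

```text
7.58 [ 0.5195 -0.2479  0.1766] yaw -7.08 z [ 3.e-04  0.e+00 -1.e+00] F [-0.89 -0.34 -0.32] M [-0.005  0.054  0.07 ] 0.006983064362334022 29.98653531074524
```

```bash
cat > av.py <<'E'
from h import *
from bench import robot
F=[];M=[]
for i in range(6):
    o=robot.observe();F.append(o["ft_force"]);M.append(o["torque"]);robot.read_camera("side")
print(round(o["time_s"],2),np.round(o["position"],4),"F",np.mean(F,0).round(2),"sd",np.std(F,0).round(2),"M",np.mean(M,0).round(3))
E
python3 av.py
```

```text
7.83 [ 0.5194 -0.248   0.1766] F [-0.44  0.21  0.02] sd [0.37 0.38 0.4 ] M [0.006 0.025 0.017]
```

Call:
{"method": "servo_tool", "body": {
  "travel": [
    [-0.005, 0.1, 0],
    [-0.005, 0.1, 0],
    [0, 0, 0],
    [0, 0, 0]
  ],
  "twist": [
    [0, 0, 0],
    [0, 0, 0],
    [0, 0, 0],
    [0, 0, 0]
  ],
  "gripper": [0, 0, 0, 0]
}}

```text
time_s: 8.38
position: [0.5214, -0.2483, 0.1766]
tcp_rot: [0.0, 0.749, 0.662, 0.0]
ft_force: [-0.6, -0.4, 0.5]
opening: 0.0067
gripper_force: 30.0
```

```bash
python3 av.py
```

```text
8.62 [ 0.5213 -0.2483  0.1766] F [-0.8   0.07  0.01] sd [0.46 0.52 0.37] M [-0.011  0.066  0.029]
```

Call:
{"method": "servo_tool", "body": {
  "travel": [
    [-0.005, 0.1, 0],
    [-0.005, 0.1, 0],
    [0, 0, 0],
    [0, 0, 0]
  ],
  "twist": [
    [0, 0, 0],
    [0, 0, 0],
    [0, 0, 0],
    [0, 0, 0]
  ],
  "gripper": [0, 0, 0, 0]
}}

```text
time_s: 9.18
position: [0.5234, -0.2487, 0.1766]
tcp_rot: [0.0, 0.749, 0.662, 0.0]
ft_force: [-1.2, 0.5, -0.7]
opening: 0.0069
gripper_force: 30.0
```

```bash
python3 av.py
```

```text
9.43 [ 0.5233 -0.2486  0.1766] F [-0.47  0.16 -0.23] sd [0.4  0.37 0.27] M [0.009 0.047 0.023]
```

Call:
{"method": "servo_tool", "body": {
  "travel": [
    [-0.005, 0.1, 0],
    [-0.005, 0.1, 0],
    [0, 0, 0],
    [0, 0, 0]
  ],
  "twist": [
    [0, 0, 0],
    [0, 0, 0],
    [0, 0, 0],
    [0, 0, 0]
  ],
  "gripper": [0, 0, 0, 0]
}}

```text
time_s: 9.98
position: [0.5253, -0.249, 0.1766]
tcp_rot: [0.0, 0.749, 0.662, 0.0]
ft_force: [-0.8, -0.1, -0.7]
opening: 0.0067
gripper_force: 30.0
```

```bash
python3 av.py
```

```text
10.22 [ 0.5253 -0.249   0.1766] F [-0.83  0.   -0.24] sd [0.46 0.28 0.31] M [-0.004  0.06   0.035]
```

Call:
{"method": "servo_tool", "body": {
  "travel": [
    [-0.005, 0.1, 0],
    [-0.005, 0.1, 0],
    [-0.005, 0.1, 0],
    [0, 0, 0],
    [0, 0, 0]
  ],
  "twist": [
    [0, 0, 0],
    [0, 0, 0],
    [0, 0, 0],
    [0, 0, 0],
    [0, 0, 0]
  ],
  "gripper": [0, 0, 0, 0, 0]
}}

```text
time_s: 10.9
position: [0.5283, -0.2495, 0.1766]
tcp_rot: [0.0, 0.749, 0.662, 0.0]
ft_force: [-0.7, 0.3, -0.1]
opening: 0.0068
gripper_force: 30.0
```

```bash
python3 av.py; python3 - <<'E'
from h import *
from bench import robot
s=robot.read_camera("side");t=robot.read_camera("top")
crop(s["image"],310,140,70,60,8,"pics/s3.png")
E
```

```text
11.15 [ 0.5282 -0.2495  0.1766] F [-0.92  0.26  0.09] sd [0.44 0.38 0.66] M [0.024 0.163 0.039]
```

View pics/s3.png

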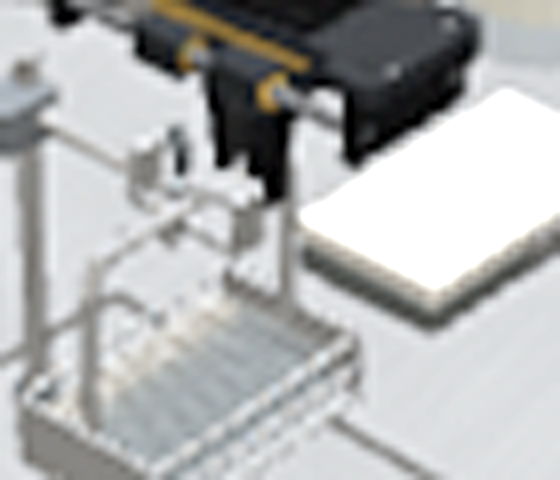

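The rack has followed the gripper: the bail is near the lip and keeper area at (190,205), with the nose at (245,215) behind it. The pushing continues.

Call:
{"method": "servo_tool", "body": {
  "travel": [
    [-0.005, 0.1, 0],
    [-0.005, 0.1, 0],
    [0, 0, 0],
    [0, 0, 0]
  ],
  "twist": [
    [0, 0, 0],
    [0, 0, 0],
    [0, 0, 0],
    [0, 0, 0]
  ],
  "gripper": [0, 0, 0, 0]
}}

```text
time_s: 11.8
position: [0.5302, -0.2498, 0.1765]
tcp_rot: [-0.0, 0.749, 0.662, -0.0]
ft_force: [-1.7, 0.4, 0.8]
opening: 0.0066
gripper_force: 30.0
```

```bash
python3 av.py
```

```text
12.05 [ 0.5302 -0.2498  0.1765] F [-1.41  0.01  0.35] sd [0.28 0.5  0.67] M [0.059 0.325 0.073]
```

Call:
{"method": "servo_tool", "body": {
  "travel": [
    [-0.005, 0.1, 0],
    [-0.005, 0.1, 0],
    [0, 0, 0],
    [0, 0, 0]
  ],
  "twist": [
    [0, 0, 0],
    [0, 0, 0],
    [0, 0, 0],
    [0, 0, 0]
  ],
  "gripper": [0, 0, 0, 0]
}}

```text
time_s: 12.6
position: [0.5322, -0.2502, 0.1766]
tcp_rot: [0.0, 0.749, 0.662, 0.0]
ft_force: [-2.1, 0.3, 1.2]
opening: 0.0064
gripper_force: 30.0
```

```bash
python3 av.py
```

```text
12.85 [ 0.5322 -0.2502  0.1766] F [-1.59 -0.1   0.03] sd [0.54 0.28 0.66] M [0.001 0.289 0.069]
```

Call:
{"method": "servo_tool", "body": {
  "travel": [
    [-0.005, 0.1, 0],
    [0, 0, 0],
    [0, 0, 0]
  ],
  "twist": [
    [0, 0, 0],
    [0, 0, 0],
    [0, 0, 0]
  ],
  "gripper": [0, 0, 0]
}}

```text
time_s: 13.28
position: [0.5331, -0.2503, 0.1765]
tcp_rot: [-0.0, 0.749, 0.662, -0.0]
ft_force: [-2.3, -0.8, 0.5]
opening: 0.0065
gripper_force: 30.1
```

```bash
python3 av.py
```

```text
13.53 [ 0.5331 -0.2504  0.1765] F [-2.77 -0.1   0.25] sd [0.55 0.64 0.39] M [0.048 0.496 0.109]
```

Call:
{"method": "servo_tool", "body": {
  "travel": [
    [-0.005, 0.1, 0],
    [0, 0, 0],
    [0, 0, 0]
  ],
  "twist": [
    [0, 0, 0],
    [0, 0, 0],
    [0, 0, 0]
  ],
  "gripper": [0, 0, 0]
}}

```text
time_s: 13.95
position: [0.5341, -0.2505, 0.1765]
tcp_rot: [-0.0, 0.749, 0.662, 0.0]
ft_force: [-2.9, 0.7, 0.3]
opening: 0.0069
gripper_force: 30.1
```

```bash
python3 av.py
```

```text
14.2 [ 0.5341 -0.2505  0.1766] F [-2.59 -0.04  0.07] sd [0.64 0.53 0.56] M [0.025 0.52  0.129]
```

Call:
{"method": "servo_tool", "body": {
  "travel": [
    [-0.005, 0.1, 0],
    [0, 0, 0],
    [0, 0, 0]
  ],
  "twist": [
    [0, 0, 0],
    [0, 0, 0],
    [0, 0, 0]
  ],
  "gripper": [0, 0, 0]
}}

```text
time_s: 14.62
position: [0.5351, -0.2507, 0.1765]
tcp_rot: [-0.0, 0.749, 0.662, -0.0]
ft_force: [-3.6, 0.7, 0.5]
opening: 0.0067
gripper_force: 30.1
```

```bash
python3 av.py
```

```text
14.88 [ 0.535  -0.2507  0.1765] F [-4.05  0.33  0.17] sd [0.41 0.45 0.28] M [0.079 0.716 0.129]
```

Call:
{"method": "servo_tool", "body": {
  "travel": [
    [-0.003, 0.06, 0],
    [0, 0, 0],
    [0, 0, 0]
  ],
  "twist": [
    [0, 0, 0],
    [0, 0, 0],
    [0, 0, 0]
  ],
  "gripper": [0, 0, 0]
}}

```text
time_s: 15.3
position: [0.5357, -0.2508, 0.1766]
tcp_rot: [-0.0, 0.749, 0.662, 0.0]
ft_force: [-4.6, 0.4, 0.4]
opening: 0.0068
gripper_force: 30.1
```

```bash
python3 av.py
```

```text
15.55 [ 0.5357 -0.2508  0.1766] F [-4.59  0.54  0.15] sd [0.45 0.69 0.54] M [0.074 0.792 0.145]
```

Call:
{"method": "servo_tool", "body": {
  "travel": [
    [-0.002, 0.05, 0],
    [0, 0, 0],
    [0, 0, 0]
  ],
  "twist": [
    [0, 0, 0],
    [0, 0, 0],
    [0, 0, 0]
  ],
  "gripper": [0, 0, 0]
}}

```text
time_s: 15.98
position: [0.5362, -0.2509, 0.1765]
tcp_rot: [-0.0, 0.749, 0.662, 0.0]
ft_force: [-3.5, 0.3, -1.2]
opening: 0.0071
gripper_force: 30.2
```

```bash
python3 av.py
```

```text
16.23 [ 0.5362 -0.2509  0.1765] F [-4.13  0.38 -0.46] sd [0.41 0.37 0.43] M [0.066 0.801 0.141]
```

Call:
{"method": "servo_tool", "body": {
  "travel": [
    [-0.003, 0.05, 0],
    [0, 0, 0],
    [0, 0, 0]
  ],
  "twist": [
    [0, 0, 0],
    [0, 0, 0],
    [0, 0, 0]
  ],
  "gripper": [0, 0, 0]
}}

```text
time_s: 16.65
position: [0.5367, -0.251, 0.1766]
tcp_rot: [0.0, 0.749, 0.662, 0.0]
ft_force: [-4.2, -0.8, 0.2]
opening: 0.0066
gripper_force: 30.2
```

```bash
python3 av.py
```

```text
16.9 [ 0.5367 -0.2509  0.1765] F [-4.11  0.41  0.23] sd [0.31 0.76 0.44] M [0.083 0.769 0.175]
```

Call:
{"method": "servo_tool", "body": {
  "travel": [
    [-0.002, 0.05, 0],
    [0, 0, 0],
    [0, 0, 0]
  ],
  "twist": [
    [0, 0, 0],
    [0, 0, 0],
    [0, 0, 0]
  ],
  "gripper": [0, 0, 0]
}}

```text
time_s: 17.32
position: [0.5372, -0.2511, 0.1766]
tcp_rot: [-0.0, 0.749, 0.662, 0.0]
ft_force: [-3.7, 1.2, -0.1]
opening: 0.0069
gripper_force: 30.2
```

```bash
python3 av.py
```

```text
17.57 [ 0.5372 -0.2511  0.1765] F [-4.23  0.55 -0.06] sd [0.46 0.79 0.5 ] M [0.068 0.806 0.157]
```

Call:
{"method": "servo_tool", "body": {
  "travel": [
    [-0.003, 0.05, 0],
    [0, 0, 0],
    [0, 0, 0]
  ],
  "twist": [
    [0, 0, 0],
    [0, 0, 0],
    [0, 0, 0]
  ],
  "gripper": [0, 0, 0]
}}

```text
time_s: 18.0
position: [0.5376, -0.2511, 0.1765]
tcp_rot: [-0.0, 0.749, 0.662, -0.0]
ft_force: [-4.3, 0.6, 0.0]
opening: 0.0071
gripper_force: 30.2
```

```bash
python3 av.py
```

```text
18.25 [ 0.5376 -0.2511  0.1765] F [-5.12  0.68  0.16] sd [0.71 0.31 0.45] M [0.109 1.008 0.196]
```

Call:
{"method": "servo_tool", "body": {
  "travel": [
    [-0.002, 0.05, 0],
    [0, 0, 0],
    [0, 0, 0]
  ],
  "twist": [
    [0, 0, 0],
    [0, 0, 0],
    [0, 0, 0]
  ],
  "gripper": [0, 0, 0]
}}

```text
time_s: 18.68
position: [0.5379, -0.2512, 0.1765]
tcp_rot: [-0.0, 0.749, 0.662, -0.0]
ft_force: [-7.0, -0.1, 0.3]
opening: 0.0067
gripper_force: 30.3
```

```bash
python3 av.py;python3 - <<'E'
from h import *
from bench import robot
s=robot.read_camera("side");t=robot.read_camera("top")
crop(s["image"],315,140,50,50,10,"pics/s4.png")
E
```

```text
18.93 [ 0.5379 -0.2512  0.1764] F [-6.32  0.38  0.33] sd [0.36 0.36 0.37] M [0.18  1.133 0.201]
```

View pics/s4.png

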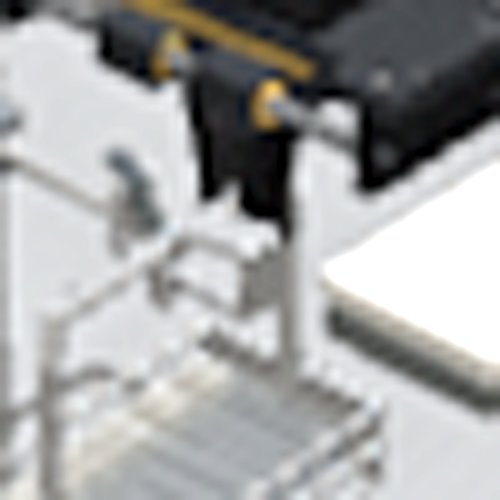

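The keeper is visibly tipped back at (135,190). The force steepened from 4.2 to 6.3 N at x≈.5376, so the bail has reached the stop. I'll ease back 0.4 mm and lift.

Call:
{"method": "servo_tool", "body": {
  "travel": [
    [0.002, -0.04, 0],
    [0, 0, -0.1],
    [0, 0, -0.1],
    [0, 0, -0.1],
    [0, 0, 0]
  ],
  "twist": [
    [0, 0, 0],
    [0, 0, 0],
    [0, 0, 0],
    [0, 0, 0],
    [0, 0, 0]
  ],
  "gripper": [0, 0, 0, 0, 0]
}}

```text
time_s: 19.7
position: [0.5381, -0.2512, 0.1797]
tcp_rot: [0.0, 0.749, 0.662, 0.0]
ft_force: [-2.2, 0.3, -1.8]
opening: 0.0069
gripper_force: 30.1
```

```bash
python3 av.py
```

```text
19.95 [ 0.5379 -0.2512  0.1796] F [-2.16  0.57 -1.83] sd [0.55 0.42 0.47] M [-0.022  0.449  0.073]
```

Call:
{"method": "servo_tool", "body": {
  "travel": [
    [0, 0, -0.1],
    [0, 0, -0.1],
    [0, 0, -0.1],
    [0, 0, 0]
  ],
  "twist": [
    [0, 0, 0],
    [0, 0, 0],
    [0, 0, 0],
    [0, 0, 0]
  ],
  "gripper": [0, 0, 0, 0]
}}

```text
time_s: 20.5
position: [0.5379, -0.2512, 0.1827]
tcp_rot: [0.0, 0.749, 0.662, 0.0]
ft_force: [-1.3, -0.3, -2.6]
opening: 0.0068
gripper_force: 30.0
```

```bash
python3 av.py
```

```text
20.75 [ 0.5378 -0.2512  0.1826] F [-1.82 -0.27 -2.41] sd [0.47 0.48 0.43] M [-0.048  0.319  0.039]
```

Call:
{"method": "servo_tool", "body": {
  "travel": [
    [0, 0, -0.1],
    [0, 0, -0.1],
    [0, 0, 0]
  ],
  "twist": [
    [0, 0, 0],
    [0, 0, 0],
    [0, 0, 0]
  ],
  "gripper": [0, 0, 0]
}}

```text
time_s: 21.18
position: [0.5379, -0.2512, 0.1847]
tcp_rot: [0.0, 0.749, 0.662, 0.0]
ft_force: [-2.6, -0.9, -3.7]
opening: 0.0067
gripper_force: 30.0
```

```bash
python3 av.py
```

```text
21.43 [ 0.5378 -0.2512  0.1846] F [-1.46  0.01 -2.81] sd [0.64 0.63 0.49] M [-0.058  0.26   0.048]
```

Call:
{"method": "servo_tool", "body": {
  "travel": [
    [0, 0, -0.1],
    [0, 0, -0.1],
    [0, 0, -0.1],
    [0, 0, 0]
  ],
  "twist": [
    [0, 0, 0],
    [0, 0, 0],
    [0, 0, 0],
    [0, 0, 0]
  ],
  "gripper": [0, 0, 0, 0]
}}

```text
time_s: 21.98
position: [0.5379, -0.2512, 0.1877]
tcp_rot: [0.0, 0.749, 0.662, 0.0]
ft_force: [-0.9, 0.3, -3.3]
opening: 0.0069
gripper_force: 30.0
```

```bash
python3 av.py
```

```text
22.23 [ 0.5378 -0.2512  0.1876] F [-0.87  0.52 -2.13] sd [0.79 0.32 0.58] M [-0.063  0.212  0.036]
```

Call:
{"method": "servo_tool", "body": {
  "travel": [
    [0, 0, -0.15],
    [0, 0, -0.15],
    [0, 0, 0]
  ],
  "twist": [
    [0, 0, 0],
    [0, 0, 0],
    [0, 0, 0]
  ],
  "gripper": [0, 0, 0]
}}

```text
time_s: 22.65
position: [0.5379, -0.2512, 0.1908]
tcp_rot: [0.0, 0.749, 0.662, 0.0]
ft_force: [-0.9, 0.5, -2.9]
opening: 0.0068
gripper_force: 30.0
```

```bash
python3 av.py
```

```text
22.9 [ 0.5378 -0.2512  0.1906] F [-0.58  0.46 -2.1 ] sd [0.35 0.41 0.62] M [-0.066  0.146  0.042]
```

Call:
{"method": "servo_tool", "body": {
  "travel": [
    [0, 0, -0.3],
    [0, 0, -0.3],
    [0, 0, -0.4],
    [0, 0, -0.4],
    [0, 0, -0.4],
    [0, 0, -0.5],
    [0, 0, -0.5],
    [0, 0, -0.4]
  ],
  "twist": [
    [0, 0, 0],
    [0, 0, 0],
    [0, 0, 0],
    [0, 0, 0],
    [0, 0, 0],
    [0, 0, 0],
    [0, 0, 0],
    [0, 0, 0]
  ],
  "gripper": [0, 0, 0, 0, 0, 0, 0, 0]
}}

```text
time_s: 23.95
position: [0.5379, -0.2512, 0.223]
tcp_rot: [0.0, 0.749, 0.662, 0.0]
ft_force: [-0.0, -1.1, -2.8]
opening: 0.0069
gripper_force: 30.0
```

```bash
python3 av.py; python3 - <<'E'
from h import *
from bench import robot
s=robot.read_camera("side");t=robot.read_camera("top")
crop(s["image"],290,120,100,80,7,"pics/s5.png")
E
```

```text
24.2 [ 0.5377 -0.2512  0.2224] F [-0.2  -0.3  -2.47] sd [0.39 0.45 0.68] M [-0.108 -0.063 -0.004]
```

View pics/s5.png

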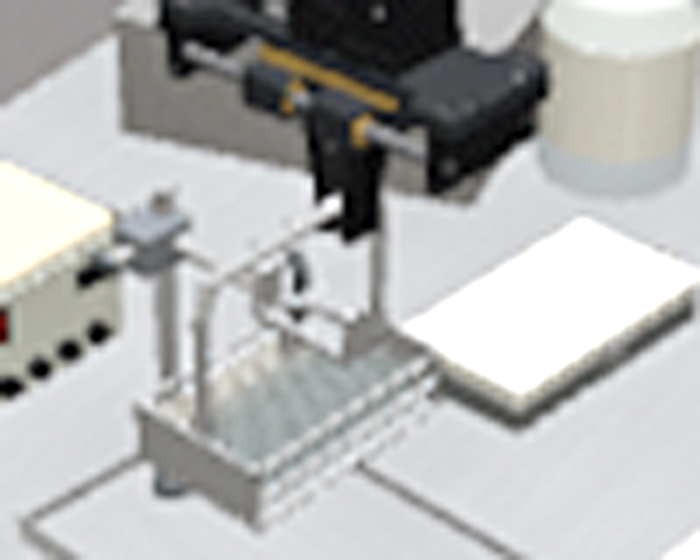

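The bail is free above the hook, and the rack hangs upright with the keeper sprung back. Next it leaves over the nose towards -x.

Call:
{"method": "servo_tool", "body": {
  "travel": [
    [0.03, -0.6, 0],
    [0.05, -1.2, 0],
    [0.09, -1.8, 0],
    [0.1, -2.0, 0],
    [0.1, -2.0, 0],
    [0.1, -2.0, 0],
    [0.08, -1.6, 0],
    [0.04, -0.8, 0]
  ],
  "twist": [
    [0, 0, 0],
    [0, 0, 0],
    [0, 0, 0],
    [0, 0, 0],
    [0, 0, 0],
    [0, 0, 0],
    [0, 0, 0],
    [0, 0, 0]
  ],
  "gripper": [0, 0, 0, 0, 0, 0, 0, 0]
}}

```text
time_s: 25.35
position: [0.4184, -0.2305, 0.2228]
tcp_rot: [0.0, 0.75, 0.662, -0.0]
ft_force: [-0.2, -0.5, -1.9]
opening: 0.0071
gripper_force: 30.0
```

Call:
{"method": "servo_tool", "body": {
  "travel": [
    [0, 0, -0.6],
    [0, 0, -1.0],
    [0, 0, -1.2],
    [0, 0, -1.2],
    [0, 0, -1.2],
    [0, 0, -1],
    [0, 0, -0.6],
    [0, 0, 0]
  ],
  "twist": [
    [0, 0, 0],
    [0, 0, 0],
    [0, 0, 0],
    [0, 0, 0],
    [0, 0, 0],
    [0, 0, 0],
    [0, 0, 0],
    [0, 0, 0]
  ],
  "gripper": [0, 0, 0, 0, 0, 0, 0, 0]
}}

```text
time_s: 26.35
position: [0.4196, -0.2306, 0.2909]
tcp_rot: [0.0, 0.749, 0.662, 0.0]
ft_force: [-0.7, -0.3, -2.0]
opening: 0.0069
gripper_force: 30.0
```

```bash
python3 st.py
```

```text
26.35 [ 0.4196 -0.2306  0.2909] yaw -7.08 z [ 5.e-04 -2.e-04 -1.e+00] F [-0.7  -0.31 -1.99] M [-0.122 -0.043 -0.02 ] 0.006862400759242704 29.951574504375458
```

Call:
{"method": "servo_tool", "body": {
  "travel": [
    [1.2, -0.15, 0],
    [2.2, -0.27, 0],
    [3, -0.37, 0],
    [3.4, -0.42, 0],
    [3.4, -0.42, 0],
    [3, -0.37, 0],
    [2.4, -0.3, 0],
    [1.2, -0.15, 0]
  ],
  "twist": [
    [0, 0, 0],
    [0, 0, 0],
    [0, 0, 0],
    [0, 0, 0],
    [0, 0, 0],
    [0, 0, 0],
    [0, 0, 0],
    [0, 0, 0]
  ],
  "gripper": [0, 0, 0, 0, 0, 0, 0, 0]
}}

```text
time_s: 27.35
position: [0.419, -0.0284, 0.2905]
tcp_rot: [0.0, 0.748, 0.663, -0.0]
ft_force: [0.8, -0.0, -3.7]
opening: 0.0067
gripper_force: 30.0
```

Call:
{"method": "servo_tool", "body": {
  "travel": [
    [1.2, 0.4, 0],
    [2.3, 0.75, 0],
    [3.2, 1.05, 0],
    [3.6, 1.2, 0],
    [3.6, 1.2, 0],
    [3.2, 1.05, 0],
    [2.3, 0.75, 0],
    [1.2, 0.4, 0]
  ],
  "twist": [
    [0, 0, 0],
    [0, 0, 0],
    [0, 0, 0],
    [0, 0, 0],
    [0, 0, 0],
    [0, 0, 0],
    [0, 0, 0],
    [0, 0, 0]
  ],
  "gripper": [0, 0, 0, 0, 0, 0, 0, 0]
}}

```text
time_s: 28.35
position: [0.5129, 0.1661, 0.2902]
tcp_rot: [-0.001, 0.749, 0.662, -0.0]
ft_force: [-0.7, -0.4, -2.6]
opening: 0.0069
gripper_force: 30.0
```

Call:
{"method": "servo_tool", "body": {
  "travel": [
    [0, 0, 0],
    [0, 0, 0],
    [0, 0, 0],
    [0, 0, 0],
    [0, 0, 0],
    [0, 0, 0],
    [0, 0, 0]
  ],
  "twist": [
    [0, 0, 1],
    [0, 0, 3],
    [0, 0, 4],
    [0, 0, 4],
    [0, 0, 1.8],
    [0, 0, 0],
    [0, 0, 0]
  ],
  "gripper": [0, 0, 0, 0, 0, 0, 0]
}}

```text
time_s: 29.22
position: [0.5124, 0.1648, 0.2906]
tcp_rot: [0.0, 0.823, 0.567, -0.0]
ft_force: [-0.3, 0.6, -3.1]
opening: 0.0068
gripper_force: 29.9
```

```bash
python3 st.py .5124 .1663 .2909; python3 - <<'E'
from h import *
from bench import robot
d={n:robot.read_camera(n) for n in("side","top")};pickle.dump(d,open("c1.pkl","wb"))
a=cv2.resize(d["side"]["image"][205:300,205:295],(450,475),interpolation=2);b=cv2.resize(d["top"]["image"][155:230,160:250],(350,292),interpolation=2)
o=np.zeros((475,800,3),np.uint8);o[:,:450]=a;o[:292,450:]=b;cv2.imwrite("pics/p1.png",cv2.convertScaleAbs(o,alpha=1.3))
E
```

```text
29.23 [0.5124 0.1648 0.2906] yaw -20.85 z [ 0.e+00 -1.e-04 -1.e+00] F [-0.33  0.61 -3.12] M [-0.147 -0.005  0.037] 0.006811102266489977 29.94628518819809
tool cm [ 0.144 -0.052 -0.029]
```

View pics/p1.png

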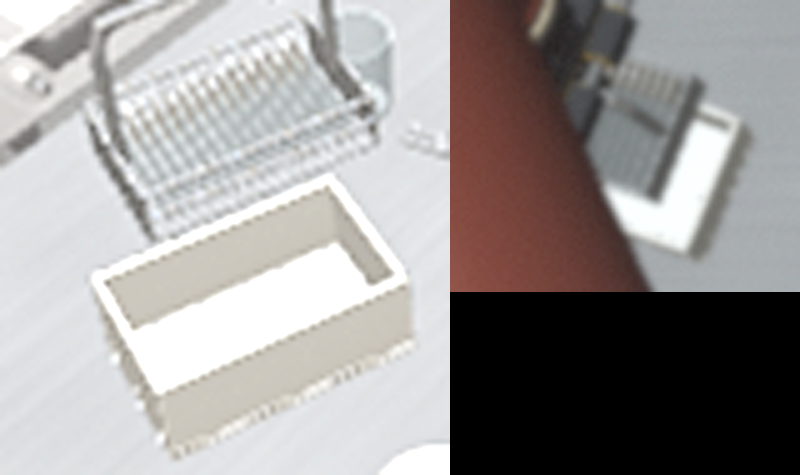

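The rack hangs parallel over the dish. In the side crop its lower front edge runs from (150,240) to (373,148). In the top crop its -y end plate runs from (700,80) to (660,200). I've used all 10 views, so from here I check numerically.

```bash
cat > chk.py <<'E'
from h import *
from bench import robot
d=pickle.load(open("c1.pkl","rb"));c0=pickle.load(open("c0.pkl","rb"));o=robot.observe()
m=rot(o["tcp_rot"]);P=np.array(o["position"]);ex=m[:,1];ey=m[:,0];ez=-m[:,2]
mid=P-ez*.006+ey*.041;org=mid-ez*.125
print("mid",mid.round(4),"ey",ey.round(3))
pt=lambda x,y,z:org+ex*x+ey*y+ez*z
for n in d:
    print(n,{k:proj(d[n],pt(*k)).round(1).tolist() for k in[(-.042,.07,0),(-.042,-.07,0),(.042,.07,0),(.042,.07,.038),(-.042,-.07,.038),(.042,-.07,.038)]})
s=d["side"]
df=cv2.absdiff(s["image"],c0["side"]["image"]).max(2);mk=(df>25).astype(np.uint8)
mk=cv2.morphologyEx(mk,cv2.MORPH_CLOSE,np.ones((3,3)))
low=[(x,int(np.flatnonzero(mk[205:285,x]).max()+205)) for x in range(222,284,2) if mk[205:285,x].any()];print("low",low)
left=[(int(np.flatnonzero(mk[y,210:285]).min()+210),y) for y in range(206,254,3) if mk[y,210:285].any()];print("left",left)
t=d["top"];df=cv2.absdiff(t["image"],c0["top"]["image"]).max(2)
right=[(int(np.flatnonzero(df[y,160:250]>25).max()+160),y) for y in range(168,215,3) if (df[y,160:250]>25).any()];print("topright",right)
E
python3 chk.py
```

```text
mid [0.527  0.2033 0.2846] ey [ 0.356  0.934 -0.   ]
side {(-0.042, 0.07, 0): [233.7, 254.5], (-0.042, -0.07, 0): [279.8, 234.3], (0.042, 0.07, 0): [222.0, 236.3], (0.042, 0.07, 0.038): [219.6, 226.3], (-0.042, -0.07, 0.038): [278.7, 224.3], (0.042, -0.07, 0.038): [265.1, 208.1]}
top {(-0.042, 0.07, 0): [159.6, 191.2], (-0.042, -0.07, 0): [211.0, 208.9], (0.042, 0.07, 0): [172.6, 161.0], (0.042, 0.07, 0.038): [167.4, 156.5], (-0.042, -0.07, 0.038): [207.2, 206.2], (0.042, -0.07, 0.038): [220.0, 174.4]}
low [(222, 229), (224, 235), (226, 238), (228, 241), (230, 245), (232, 248), (234, 251), (236, 247), (238, 248), (240, 242), (242, 241), (244, 226), (246, 240), (248, 239), (250, 238), (252, 237), (254, 236), (256, 235), (258, 220), (260, 220), (262, 233), (264, 234), (266, 231), (268, 230), (270, 229), (272, 228), (274, 228), (276, 229), (278, 229), (280, 232)]
left [(228, 206), (223, 209), (223, 212), (223, 215), (223, 218), (225, 221), (225, 224), (225, 227), (223, 230), (223, 233), (225, 236), (227, 239), (229, 242), (230, 245), (232, 248), (234, 251)]
topright [(204, 168), (203, 171), (203, 174), (224, 177), (223, 180), (222, 183), (221, 186), (227, 189), (230, 192), (228, 195), (228, 198), (226, 201), (224, 204), (224, 207), (222, 210), (221, 213)]
```

Call:
{"method": "servo_tool", "body": {
  "travel": [
    [0.14, -0.05, 0.6],
    [0, 0, 1.2],
    [0, 0, 1.4],
    [0, 0, 1.4],
    [0, 0, 1.4],
    [0, 0, 1.2],
    [0, 0, 0.8],
    [0, 0, 0.2]
  ],
  "twist": [
    [0, 0, 0],
    [0, 0, 0],
    [0, 0, 0],
    [0, 0, 0],
    [0, 0, 0],
    [0, 0, 0],
    [0, 0, 0],
    [0, 0, 0]
  ],
  "gripper": [0, 0, 0, 0, 0, 0, 0, 0]
}}

```text
time_s: 30.32
position: [0.5123, 0.1665, 0.2081]
tcp_rot: [-0.0, 0.824, 0.567, -0.0]
ft_force: [0.1, 0.2, -2.7]
opening: 0.0066
gripper_force: 29.9
```

```bash
python3 av.py; python3 - <<'E'
from h import *
from bench import robot
d={n:robot.read_camera(n) for n in("side","top")};pickle.dump(d,open("c1.pkl","wb"))
c0=pickle.load(open("c0.pkl","rb"));o=robot.observe()
m=rot(o["tcp_rot"]);P=np.array(o["position"]);ex=m[:,1];ey=m[:,0];ez=-m[:,2]
org=P-ez*.131+ey*.041;print("org",org.round(4),yaw(o))
pt=lambda x,y,z:org+ex*x+ey*y+ez*z
names={(0,.065,.125):"legtop+",(0,-.065,.125):"legtop-",(0,.065,.04):"legbot+",(-.042,.07,0):"A0",(-.042,.07,.038):"A1",(.042,.07,0):"B0",(.042,.07,.038):"B1",(-.042,-.07,0):"C0",(-.042,-.07,.038):"C1",(.042,-.07,.038):"D1",(.042,-.07,0):"D0"}
for n in d: print(n,{v:proj(d[n],pt(*k)).round(1).tolist() for k,v in names.items()})
for n,(x0,y0,x1,y1) in(("side",(214,214,290,276)),("top",(196,164,240,216))):
    g=cv2.cvtColor(d[n]["image"],cv2.COLOR_BGR2GRAY);g0=cv2.cvtColor(c0[n]["image"],cv2.COLOR_BGR2GRAY)
    df=cv2.absdiff(g,g0);print(n,"gray rows (y: '#'=dark by diff>18)")
    for y in range(y0,y1,1 if n=="side" else 1): print(y,"".join("#" if int(g0[y,x])-int(g[y,x])>18 else("+" if int(g[y,x])-int(g0[y,x])>18 else ".") for x in range(x0,x1)))
E
```

```text
30.57 [0.5127 0.1667 0.209 ] F [-0.08 -0.03 -2.93] sd [0.57 0.4  0.22] M [-0.127 -0.03  -0.005]
org [0.5273 0.2049 0.0779] -20.884985914851327
side {'legtop+': [226.3, 233.3], 'legtop-': [269.5, 215.5], 'legbot+': [231.2, 255.2], 'A0': [237.6, 275.1], 'A1': [235.6, 265.9], 'B0': [226.2, 256.7], 'B1': [224.1, 247.5], 'C0': [281.6, 254.7], 'C1': [280.6, 245.6], 'D1': [267.5, 229.1], 'D0': [268.7, 238.1]}
top {'legtop+': [161.1, 172.0], 'legtop-': [210.6, 189.0], 'legbot+': [172.8, 180.4], 'A0': [170.0, 197.5], 'A1': [165.1, 194.6], 'B0': [181.9, 169.4], 'B1': [177.5, 165.6], 'C0': [217.7, 214.0], 'C1': [214.4, 211.7], 'D1': [226.2, 182.2], 'D0': [229.0, 185.5]}
side gray rows (y: '#'=dark by diff>18)
214 ....................................+.####################################+.
215 .....................................+.###################################+.
216 .........................................+.###############################..
217 .........................................+.###############################..
218 ...........................................#####################
[... 6516 characters left out ...]
.+............
202 #############################..+............
203 ############################................
204 ############################..+.............
205 ############################.++.............
206 ###########################..+..............
207 ###########################.................
208 ##########################..+...............
209 ##########################..+...............
210 ##########################..................
211 #########################...................
212 #####################..#....................
213 #####################.....+.................
214 ######################.+++..................
215 ######################..++..................
```

```bash
python3 - <<'E'
from h import *
d=pickle.load(open("c1.pkl","rb"));c0=pickle.load(open("c0.pkl","rb"))
a=np.radians(-20.9);ex=np.array([np.cos(a),np.sin(a),0]);ey=np.array([-ex[1],ex[0],0]);org=np.array([.5273,.2049,.0779])
def J(c,X): return np.array([(proj(c,X+v*1e-3)-proj(c,X)) for v in(ex,ey)]).T  # px per mm
pt=lambda x,y,z:org+ex*x+ey*y+np.array([0,0,z])
ob={"side":[((-.042,.07,0),(238.8,273.6)),((-.042,-.07,0),(281.8,253.8))],"top":[((.042,-.07,0),(230.2,184.3)),((-.042,-.07,0),(219.8,212))]}
k=.7018*7
dt=[(112,33),(368,123),(303,295),(40,203)];ds=[(449,110),(683,10),(757,110),(517,220)]
dish={"top":[((x+.5)/k+159.5,(y+.5)/k+159.5) for x,y in dt],"side":[((x/.7018-600+.5)/7+217.5,(y+.5)/k+237.5) for x,y in ds]}
cor=[(.052,.08),(.052,-.08),(-.052,-.08),(-.052,.08)]
for n in ob:
    A=[];b=[]
    for q,p in ob[n]: A.append(J(d[n],pt(*q)));b.append(np.array(p)-proj(d[n],pt(*q)))
    r=np.linalg.lstsq(np.vstack(A),np.hstack(b),rcond=None)[0]
    A=[];b=[]
    for (x,y),p in zip(cor,dish[n]):
        X=pt(x,y,.062-.0779);A.append(J(d[n],X));b.append(np.array(p)-proj(d[n],X))
    s=np.linalg.lstsq(np.vstack(A),np.hstack(b),rcond=None)[0]
    print(n,"rack off (ex,ey) mm",r.round(1),"dish off",s.round(1),"shift needed",(s-r).round(1))
E
```

```text
side rack off (ex,ey) mm [ 3.1 -3.7] dish off [-1.8  0.2] shift needed [-4.9  3.9]
top rack off (ex,ey) mm [ 5.6 -2.6] dish off [ 0.2 -0.7] shift needed [-5.3  1.9]
```

Call:
{"method": "servo_tool", "body": {
  "travel": [
    [0.15, 0, 0],
    [0.15, 0, 0],
    [0, 0, 0],
    [0, 0, 0]
  ],
  "twist": [
    [1, 0, 0],
    [1.2, 0, 0],
    [0, 0, 0],
    [0, 0, 0]
  ],
  "gripper": [0, 0, 0, 0]
}}

```text
time_s: 31.22
position: [0.5135, 0.1693, 0.2084]
tcp_rot: [-0.016, 0.823, 0.567, -0.011]
ft_force: [0.0, -0.2, -2.6]
opening: 0.0068
gripper_force: 29.9
```

```bash
python3 st.py; python3 - <<'E'
from h import *
from bench import robot
d={n:robot.read_camera(n) for n in("side","top")};pickle.dump(d,open("c2.pkl","wb"))
c0=pickle.load(open("c0.pkl","rb"))
for n,(x0,y0,x1,y1) in(("side",(222,252,290,278)),("top",(210,180,236,218))):
    g=cv2.cvtColor(d[n]["image"],cv2.COLOR_BGR2GRAY);g0=cv2.cvtColor(c0[n]["image"],cv2.COLOR_BGR2GRAY);print(n)
    for y in range(y0,y1): print(y,"".join("#" if int(g0[y,x])-int(g[y,x])>18 else("+" if int(g[y,x])-int(g0[y,x])>18 else ".") for x in range(x0,x1)))
a=np.radians(-20.9);ex=np.array([np.cos(a),np.sin(a),0]);ey=np.array([-ex[1],ex[0],0]);org=np.array([.5273,.2049,.0779])
pt=lambda x,y,z:org+ex*x+ey*y+np.array([0,0,z])
for n in d:print(n,[proj(d[n],pt(*q)).round(1).tolist() for q in((-.042,.07,0),(-.042,-.07,0),(.042,-.07,0))])
E
```

```text
31.23 [0.5135 0.1693 0.2084] yaw -20.88 z [-0.0361  0.0138 -0.9993] F [ 0.02 -0.18 -2.58] M [-0.098 -0.053 -0.001] 0.006764023424816641 29.9486044049263
side
252 ....#.+.###...+..+.#####..++.....+...+......++.......+++.###........
253 .....#..###..#..#####.+.+..+..++.........+++.......++++++###........
254 .....##.###.+######..++..+.....+...+...+++.+.....#.+++++++###+......
255 .....##..########.++..+..++..+.....+.+++++...#######.+++++.#........
256 ......##.####.#.++.++..+..+..+...+.+++.....#########.+++++..........
257 ....+.######.++.++..+..++..+.....++......############.++............
258 .......###.##.++.+..++.....++..++......###############..............
259 .....+.##.+#..++.....+...+..+++.....###############.................
260 ........##++...++..+.....++++++...###############..+................
261 ........##.+++.++..++..+++++.....##############.....................
262 .........###++..++..+.+++.....###############..+....................
263 ..........##.+...++.++.....################..+......................
264 ..........##.+++..++.....################..+..................
[... 1544 characters left out ...]
....
199 ###############.++........
200 ##############..++........
201 ##############..++........
202 ##############.+++........
203 #############..++.........
204 #############..++.........
205 ############..+++.........
206 ############..++..........
207 ############.++...........
208 ############..+...........
209 #############.............
210 #############.............
211 ##############............
212 ###############...........
213 ###############...........
214 ###############...........
215 ###############...........
216 ###############...........
217 ################..........
side [[237.6, 275.1], [281.6, 254.7], [268.7, 238.1]]
top [[170.0, 197.5], [217.7, 214.0], [229.0, 185.5]]
```

Rack and dish now agree to about 1 mm in both views. Lowering into the dish.

Call:
{"method": "servo_tool", "body": {
  "travel": [
    [0, 0.015, 0.4],
    [0, 0.015, 0.4],
    [0, 0.015, 0.4],
    [0, 0.011, 0.3],
    [0, 0.011, 0.3],
    [0, 0.011, 0.3],
    [0, 0, 0]
  ],
  "twist": [
    [0, 0, 0],
    [0, 0, 0],
    [0, 0, 0],
    [0, 0, 0],
    [0, 0, 0],
    [0, 0, 0],
    [0, 0, 0]
  ],
  "gripper": [0, 0, 0, 0, 0, 0, 0]
}}

```text
time_s: 32.2
position: [0.5134, 0.1693, 0.1873]
tcp_rot: [-0.016, 0.823, 0.567, -0.011]
ft_force: [0.2, 0.2, -2.7]
opening: 0.007
gripper_force: 29.9
```

```bash
python3 av.py
```

```text
32.45 [0.5136 0.1694 0.1877] F [ 0.09 -0.32 -2.66] sd [0.53 0.41 0.27] M [-0.13  -0.095  0.003]
```

Call:
{"method": "servo_tool", "body": {
  "travel": [
    [0, 0.015, 0.4],
    [0, 0.015, 0.4],
    [0, 0.015, 0.4],
    [0, 0.015, 0.4],
    [0, 0, 0]
  ],
  "twist": [
    [0, 0, 0],
    [0, 0, 0],
    [0, 0, 0],
    [0, 0, 0],
    [0, 0, 0]
  ],
  "gripper": [0, 0, 0, 0, 0]
}}

```text
time_s: 33.12
position: [0.5132, 0.1693, 0.1711]
tcp_rot: [-0.016, 0.823, 0.567, -0.011]
ft_force: [-0.7, 0.3, -2.2]
opening: 0.0067
gripper_force: 29.9
```

```bash
python3 av.py
```

```text
33.38 [0.5136 0.1694 0.1717] F [-0.24 -0.13 -2.53] sd [0.33 0.28 0.51] M [-0.134 -0.104  0.001]
```

Call:
{"method": "servo_tool", "body": {
  "travel": [
    [0, 0.015, 0.4],
    [0, 0.015, 0.4],
    [0, 0.015, 0.4],
    [0, 0.015, 0.4],
    [0, 0, 0]
  ],
  "twist": [
    [0, 0, 0],
    [0, 0, 0],
    [0, 0, 0],
    [0, 0, 0],
    [0, 0, 0]
  ],
  "gripper": [0, 0, 0, 0, 0]
}}

```text
time_s: 34.05
position: [0.5132, 0.1693, 0.1551]
tcp_rot: [-0.016, 0.823, 0.567, -0.011]
ft_force: [-0.7, -0.4, -2.0]
opening: 0.0069
gripper_force: 29.9
```

```bash
python3 av.py
```

```text
34.3 [0.5136 0.1694 0.1557] F [ 0.1   0.2  -2.57] sd [0.83 0.58 0.61] M [-0.125 -0.084  0.005]
```

Call:
{"method": "servo_tool", "body": {
  "travel": [
    [0, 0.015, 0.4],
    [0, 0.015, 0.4],
    [0, 0.011, 0.3],
    [0, 0.011, 0.3],
    [0, 0, 0]
  ],
  "twist": [
    [0, 0, 0],
    [0, 0, 0],
    [0, 0, 0],
    [0, 0, 0],
    [0, 0, 0]
  ],
  "gripper": [0, 0, 0, 0, 0]
}}

```text
time_s: 34.98
position: [0.5133, 0.1693, 0.1412]
tcp_rot: [-0.016, 0.823, 0.567, -0.011]
ft_force: [-0.3, -0.3, -2.4]
opening: 0.0068
gripper_force: 29.9
```

```bash
python3 av.py
```

```text
35.23 [0.5135 0.1694 0.1417] F [-0.1  -0.32 -2.39] sd [0.15 0.32 0.35] M [-0.144 -0.093 -0.005]
```

Call:
{"method": "servo_tool", "body": {
  "travel": [
    [0, 0.004, 0.1],
    [0, 0.004, 0.1],
    [0, 0, 0]
  ],
  "twist": [
    [0, 0, 0],
    [0, 0, 0],
    [0, 0, 0]
  ],
  "gripper": [0, 0, 0]
}}

```text
time_s: 35.65
position: [0.5134, 0.1694, 0.1394]
tcp_rot: [-0.016, 0.823, 0.567, -0.011]
ft_force: [0.1, -0.3, -3.2]
opening: 0.0071
gripper_force: 29.9
```

```bash
python3 av.py
```

```text
35.9 [0.5134 0.1694 0.1396] F [-0.06  0.06 -2.94] sd [0.52 0.35 0.4 ] M [-0.101 -0.078  0.004]
```

Call:
{"method": "servo_tool", "body": {
  "travel": [
    [0, 0.004, 0.1],
    [0, 0.004, 0.1],
    [0, 0, 0]
  ],
  "twist": [
    [0, 0, 0],
    [0, 0, 0],
    [0, 0, 0]
  ],
  "gripper": [0, 0, 0]
}}

```text
time_s: 36.33
position: [0.5135, 0.1693, 0.1375]
tcp_rot: [-0.016, 0.823, 0.567, -0.011]
ft_force: [0.2, 1.0, -2.1]
opening: 0.0068
gripper_force: 29.9
```

```bash
python3 av.py
```

```text
36.58 [0.5135 0.1694 0.1376] F [ 0.2   0.03 -1.95] sd [0.46 0.56 0.16] M [-0.127 -0.21  -0.043]
```

Call:
{"method": "servo_tool", "body": {
  "travel": [
    [0, 0.002, 0.05],
    [0, 0.002, 0.05],
    [0, 0, 0]
  ],
  "twist": [
    [0, 0, 0],
    [0, 0, 0],
    [0, 0, 0]
  ],
  "gripper": [0, 0, 0]
}}

```text
time_s: 37.0
position: [0.5134, 0.1693, 0.1367]
tcp_rot: [-0.016, 0.823, 0.567, -0.011]
ft_force: [-1.2, -1.8, 2.2]
opening: 0.0069
gripper_force: 29.9
```

```bash
python3 av.py
```

```text
37.25 [0.5135 0.1693 0.1366] F [-1.43 -1.72  2.57] sd [0.6  0.27 0.36] M [-0.426  0.234  0.005]
```

Call:
{"method": "servo_tool", "body": {
  "travel": [
    [0, 0, -0.04],
    [0, 0, 0],
    [0, 0, 0]
  ],
  "twist": [
    [0, 0, 0],
    [0, 0, 0],
    [0, 0, 0]
  ],
  "gripper": [0, 0, 0]
}}

```text
time_s: 37.67
position: [0.5135, 0.1694, 0.1368]
tcp_rot: [-0.016, 0.823, 0.567, -0.011]
ft_force: [-0.4, 0.9, -0.5]
opening: 0.0069
gripper_force: 29.9
```

```bash
python3 av.py; python3 - <<'E'
from h import *
from bench import robot
d={n:robot.read_camera(n) for n in("side","top")};pickle.dump(d,open("c3.pkl","wb"))
c0=pickle.load(open("c0.pkl","rb"))
n="side";g=cv2.cvtColor(d[n]["image"],cv2.COLOR_BGR2GRAY);g0=cv2.cvtColor(c0[n]["image"],cv2.COLOR_BGR2GRAY)
for y in range(236,296): print(y,"".join("#" if int(g0[y,x])-int(g[y,x])>15 else("+" if int(g[y,x])-int(g0[y,x])>15 else ".") for x in range(216,292)))
E
```

```text
Traceback (most recent call last):
  File "av.py", line 5, in <module>
    o=robot.observe();F.append(o["ft_force"]);M.append(o["torque"]);robot.read_camera("side")
                                                                    ~~~~~~~~~~~~~~~~~^^^^^^^^
ValueError: 200 camera calls are used up
Traceback (most recent call last):
ValueError: 200 camera calls are used up
```

Call:
{"method": "servo_tool", "body": {
  "travel": [
    [0, 0, 0],
    [0, 0, 0],
    [0, 0, 0],
    [0, 0, 0],
    [0, 0, 0],
    [0, 0, 0],
    [0, 0, 0],
    [0, 0, 0]
  ],
  "twist": [
    [0, 0, 0],
    [0, 0, 0],
    [0, 0, 0],
    [0, 0, 0],
    [0, 0, 0],
    [0, 0, 0],
    [0, 0, 0],
    [0, 0, 0]
  ],
  "gripper": [0.1, 0.12, 0.15, 0.2, 0.3, 0.4, 0.5, 0.5]
}}

```text
time_s: 38.88
position: [0.5135, 0.1693, 0.1369]
tcp_rot: [-0.016, 0.823, 0.567, -0.011]
ft_force: [-0.0, -0.1, -0.5]
opening: 0.0416
gripper_force: 0.0
```

```bash
python3 st.py
```

```text
38.88 [0.5135 0.1693 0.1369] yaw -20.88 z [-0.0359  0.0137 -0.9993] F [-0.01 -0.14 -0.5 ] M [-0.021 -0.129 -0.023] 0.0416021207242784 0.0
```

Call:
{"method": "servo_tool", "body": {
  "travel": [
    [0, -0.015, -0.4],
    [0, -0.04, -1],
    [0, -0.06, -1.5],
    [0, -0.08, -2],
    [0, -0.08, -2],
    [0, -0.08, -2],
    [0, -0.08, -2],
    [0, 0, -1]
  ],
  "twist": [
    [0, 0, 0],
    [0, 0, 0],
    [0, 0, 0],
    [0, 0, 0],
    [0, 0, 0],
    [0, 0, 0],
    [0, 0, 0],
    [0, 0, 0]
  ],
  "gripper": [0.5, 0.5, 0.5, 0.5, 0.5, 0.5, 0.5, 0.5]
}}

```text
time_s: 39.88
position: [0.5141, 0.1696, 0.2582]
tcp_rot: [-0.015, 0.823, 0.567, -0.01]
ft_force: [-0.3, 0.7, 1.0]
opening: 0.0439
gripper_force: 0.0
```

Call:
{"method": "servo_tool", "body": {
  "travel": [
    [0, 0, 0],
    [0, 0, 0],
    [0, 0, 0],
    [0, 0, 0]
  ],
  "twist": [
    [0, 0, 0],
    [0, 0, 0],
    [0, 0, 0],
    [0, 0, 0]
  ],
  "gripper": [0.5, 0.5, 0.5, 0.5]
}}

```text
time_s: 40.38
position: [0.5135, 0.1692, 0.2555]
tcp_rot: [-0.016, 0.823, 0.567, -0.011]
ft_force: [0.5, 0.4, -1.0]
opening: 0.0436
gripper_force: 0.0
```

```bash
python3 st.py && python3 -c "
from bench import robot
print(robot.close_job())"
```

```text
40.38 [0.5135 0.1692 0.2555] yaw -20.88 z [-0.0367  0.0137 -0.9992] F [ 0.51  0.41 -1.03] M [-0.109 -0.122  0.037] 0.04355526946264049 0.0
the job is handed in; nothing more can be done
None
```

The job is handed in at 40.4 s: the rack came off the hook with about 6 N peak on it and was released in the dish, judged flat from floor contact within about 1 mm of the expected height; the camera calls had run out, so the final placing and the dish's position were not checked by picture.

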